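# Sweep the offcuts off the work board into the scrap tub

## Task

Clear the raised work board: with the fingers, sweep the three loose offcuts (the rectangular block, the triangular mitre wedge and the round hole-saw plug) across it and over its edge, so that they drop into the plain open scrap tub at one end, not into the divided fittings box at the other end. Only push them, do not pick them up, and leave the two drawer knobs, the plane and everything else standing where they are.

Things in the scene. Friction and masses are not known exactly. Their poses are not given: they have to be found in the camera images.
- board: raised work board: plywood top 340 (x) x 320 (y) x 18 mm on two battens, fixed to the bench. Origin under its centre at bench height; its top face is 85 mm above the origin. Its y axis points to one tray end and -y to the other (edges at y = +160 and -160 mm); the x axis points away from the robot (edges at x = +-170 mm), turned by up to 0.2 rad
- tub: scrap tub: open grey plastic tray 340 (x) x 150 (y) x 77 mm high, walls 4 mm, no dividers, a few old scraps lying in it; fixed, flush along one end (the +y or the -y end) of the board with a gap under 2 mm, its rim 8 mm below the board's top face. Axes parallel to the board's. Origin under its centre
- fittings: fittings box: same outer size and grey plastic as the tub, but divided into six compartments holding dowels, screws and brackets; fixed at the other end of the board. Origin under its centre; axes parallel to the board's. Nothing is to be swept into it
- block: rectangular offcut 48 x 26 x 22 mm (x, y, z), 18 g; origin at its middle, 11 mm above the board; lies loose on the board; wood, brown; friction with the board moderate; its yaw is arbitrary. 
- wedge: mitre offcut: right-angled triangle seen from above, both short sides 52 mm, along its x and y axes, 20 mm thick, 18 g; origin at its centroid (the right-angled corner is at x = y = -17.3 mm), 10 mm above the board; lies loose on the board; wood, brown; friction with the board moderate; its yaw is arbitrary. 
- plug: round hole-saw plug: disc of 46 mm diameter, 18 mm thick, small blind pilot mark in the middle, 18 g; origin at its middle, 9 mm above the board; lies loose on the board; wood, brown; friction with the board moderate; its yaw is arbitrary. 
- knob_a: turned wooden drawer knob standing on its 30 mm foot on the board among the offcuts, 33 mm greatest diameter, 35 mm tall, 22 g, loose; origin under its foot; leave alone
- knob_b: second drawer knob, the same as the first; origin under its foot; leave alone
- plane: smoothing plane, 230 mm long (its x axis, roughly along the board's y), 58 mm wide, 115 mm tall at the rear handle and 98 mm at the front knob; stands loose along the board's far side (+x); origin under its centre at the board's top face; leave alone
- glue: white glue bottle, 60 mm diameter, 170 mm tall, standing on the bench to the right; origin under its base; leave alone
- mallet: wooden mallet, 320 mm long, 60 mm high, lying on the bench to the left near the robot; origin on the bench under its head; leave alone
- square: try square, stock 100 mm, blade 170 mm, 18 mm high, lying on the bench on the right near the robot; origin on the bench under the stock; leave alone
- pencil: flat carpenter's pencil, 180 mm long, 8 mm high, lying on the bench on the left near the robot; origin on the bench under its middle; leave alone

How it is judged:
By the outcome, as a careful person would: the job done as asked, in the order asked, and still so for the second after the job is handed in, with the robot touching nothing.
It also fails if it takes over 64 s, if anything falls off the work surface, if the arm or the gripper's body presses on something with over 40 N, if the wrist force passes 120 N, or if a joint passes its speed limit or range.

## Robot

A 6-joint arm with a two-finger parallel gripper is mounted at the origin on the work surface. World frame = base frame: x ahead of the robot, y to its left, z up, the work surface at z = 0. Lengths are in mm, angles in degrees, forces in N, time in s.
With the tool pointing down it reaches from about 350 to 975 mm from the base axis. Payload 17.4 kg.
Tool frame: the origin (TCP) lies on the centre line of the jaws, within the pads' length; the fingertips stand 19 mm ahead of it and the grasp point (between the pads) is the TCP; z points along the fingers, y is the line along which they close (so a half turn about z gives the same grasp; the last joint's range is limited). The gripper opens to 85 mm and grips with 20 to 120 N. Pads are 22 mm wide; open, the fingers measure 114 mm over their backs; the gripper's body (76 mm by 85 mm) begins 54 mm behind the grasp point. The pads swing forward as they close: fully open they stand 13 mm farther back than shut.
Start: joints at [66.933, 6.646, 82.598, -0, 90.757, -2.166], TCP at [240.823, 630.585, 250.303] pointing down, gripper open.
Joint ranges: [-162.19, 162.19], [-47.58, 125.68], [4.15, 143.07], [-65.23, 245.23], [0.69, 171.88], [-170.13, 170.13]. Speed limits (degrees/s): [108.29, 108.29, 127.2, 180, 180, 180].

## Interface

Orientations are given as [roll, pitch, yaw] about the fixed x, y, z axes, in that order (R = Rz(yaw) Ry(pitch) Rx(roll)).
In Python, from plant import get_state, grab_frame, finish_job gives the robot as it stands.
- The arm moves only by the tool send_rows, never from a script. Its argument "targets" is a list of rows, each a list of 2 entries, a list of its own where there are three numbers: the shift along the world's x, y, z in units of 0.2 m (1.0 is 0.2 m), then the turn about the world's z in units of 180 degrees (1.0 is 180 degrees). In form: [[[dx, dy, dz], twist], ...]. A call has 1 to 5 rows; each row shifts and turns the commanded pose from where the row before left it; what a row does not reach is not made up. A row lasts 1/10 s, in which the tool goes at most 50 mm and 8.59 degrees, less where a joint would pass 70% of its speed; a pose out of reach is approached as far as the arm can. A call with a number of a shift or a turn outside -1 to 1 is refused whole. A call with a gripper value outside its range is refused whole. "grip" is the opening, from -1 (shut) to 1 (fully open), set as the call begins (left out, the last holds). The fingers move at their own pace and stop on an object; "force" is the grip in N (left out, the last holds). Time passes only in rows, so rows that do not move let the fingers close. It gives the time, the measured TCP pose, the force, the opening and the grip force at its end, in the units of the state.
- get_state(): the state, without advancing time (a new reading comes with each control period).
- grab_frame(name): name is "side" or "top"; returns a dict with "pixels" (480x640x3 uint8, red, green, blue), "depth" (480x640 float32, mm along the optical axis (not along the pixel's ray), 0 where there is no reading), "camera_matrix" (3x3 intrinsics, pixels), "position" and "orientation" of the camera in the world. Camera axes: x right, y up, looking along -z (the intrinsics and any distortion apply to the point x, -y, -z); pixel columns grow to the right and rows downward; lengths in mm; the calibration is good to about 2 mm. A picture is of the moment at which its call begins.
- finish_job(): hands the job in; it is judged then, once.
The state is a dict: "t": time; "joint_pos": joint angles; "joint_vel": joint speeds; "joint_torque": joint torques, N m; "tool_pos": TCP position; "eef_rot": TCP orientation; "contact_force": force on the tool from outside, world axes, zero at the start; "moment": the same for the moment, N m; "finger_gap": finger opening in mm; "grasp_force": force on a finger pad.
Only numpy, scipy, OpenCV 4.12 (cv2) and the standard library are available. Lean on these libraries where they do the work, as an engineer would, in place of code of your own. Each camera call takes 0.05 s, during which the arm holds its last target. There are 200 camera calls.

## Working session

There is one attempt and no reset: what is moved stays moved. The work goes in short steps, Python scripts to look and compute and a tool call to move; the robot and the scene stay as the last step left them, time stands still between calls to the robot, and variables do not carry over. Pictures are saved under pics/ and viewed, at most 10 in all, crops included, and the job is handed in when it is done.

Besides the shell and the picture viewer there is one more tool, called after ">>>" by a JSON object that holds its "method" and its "body". send_rows: Moves the arm, as the interface text tells. Its arguments: {"type":"object","properties":{"targets":{"type":"array","items":{"type":"array"}},"grip":{"type":"number"},"force":{"type":"number"}},"required":["targets"]}

```bash
mkdir -p pics; cat > h.py <<'E'
import numpy as np, cv2, pickle
from plant import get_state, grab_frame, finish_job
from scipy.spatial.transform import Rotation as R
def snap(name,tag):
    f=grab_frame(name); pickle.dump(f,open(f'{tag}.pkl','wb'))
    cv2.imwrite(f'pics/{tag}.png',cv2.cvtColor(f['pixels'],cv2.COLOR_RGB2BGR)); return f
def load(tag): return pickle.load(open(f'{tag}.pkl','rb'))
def rot(f):
    o=np.array(f['orientation'],float)
    return o if o.shape==(3,3) else R.from_euler('xyz',o,degrees=True).as_matrix()
def cloud(f):
    K=np.array(f['camera_matrix']);d=f['depth'];v,u=np.mgrid[:480,:640]
    p=np.stack([(u-K[0,2])/K[0,0]*d,-(v-K[1,2])/K[1,1]*d,-d],-1)
    return p@rot(f).T+np.array(f['position'])
def ray(f,u,v,z):
    K=np.array(f['camera_matrix']);r=rot(f)@np.array([(u-K[0,2])/K[0,0],-(v-K[1,2])/K[1,1],-1])
    p=np.array(f['position']);return p+r*(z-p[2])/r[2]
E
python3 - <<'E'
from h import *
for n in('top','side'):
    f=snap(n,n+'0');print(n,f['position'],f['orientation'],f['camera_matrix'],{k for k in f})
print(get_state())
E
```

```text
top [ 226.52477917   -3.45767105 1445.56753179] [ 1.21696970e+01  8.19412130e-02 -8.76115496e+01] [[472.44852653   0.         321.83984984]
 [  0.         472.44852653 236.51788988]
 [  0.           0.           1.        ]] {'position', 'depth', 'camera_matrix', 'orientation', 'pixels'}
side [  15.94244681 -642.48188605  850.56567622] [ 45.86549187   0.6598356  -38.10847695] [[457.57161324   0.         312.38215305]
 [  0.         457.57161324 240.49016989]
 [  0.           0.           1.        ]] {'position', 'depth', 'camera_matrix', 'orientation', 'pixels'}
{'t': 0.1, 'joint_pos': array([ 6.69323517e+01,  6.67271573e+00,  8.26305485e+01, -1.43248680e-03,
        9.07557201e+01, -2.16453306e+00]), 'joint_vel': array([ 0.00866525, -0.18845609, -0.12580491, -0.01018484, -0.1530517 ,
        0.03911422]), 'joint_torque': array([ 1.08003365e-03, -7.33676720e+01, -6.33787680e+01, -1.56499283e-05,
        5.27339231e-03,  1.89795418e-05]), 'tool_pos': array([240.77969144, 630.44850967, 249.63506675]), 'eef_rot': array([-1.79941004e+02, -7.96433400e-04,  1.59096866e+02]), 'contact_force': array([-0.21773683, -0.5927833 , -0.19770047]), 'moment': array([-0.00894577, -0.02202038,  0.03591492]), 'grasp_force': 0.0, 'finger_gap': 85.1405964812945}
```

View pics/top0.png

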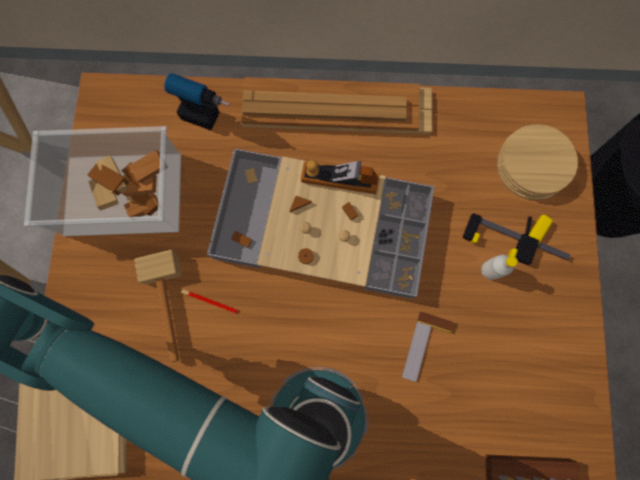

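View pics/side0.png

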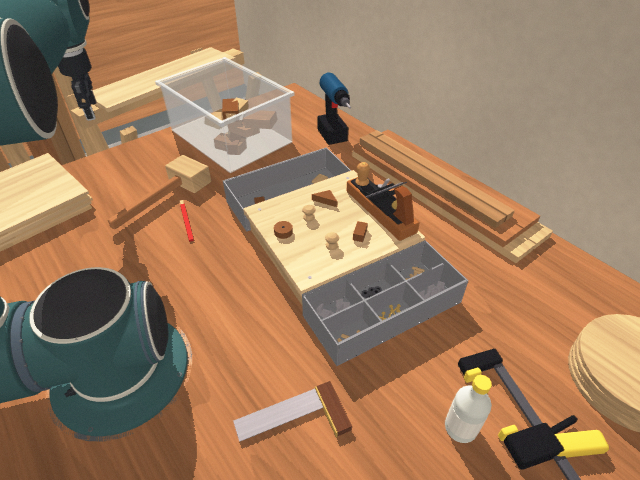

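The tub is at image left (+y), with the plain interior and a few scraps around (240,200). The divided box is at the right. In the top view the wedge is at about (300,204), the block (350,212), the plug (306,257), the knobs (307,228) and (345,236), and the plane (340,177). I'll enlarge the board next.

```bash
python3 - <<'E'
from h import *
f=load('top0');im=cv2.cvtColor(f['pixels'],cv2.COLOR_RGB2BGR)
c=im[150:290,210:400];cv2.imwrite('pics/crop0.png',cv2.resize(c,None,fx=4.2,fy=4.2,interpolation=cv2.INTER_CUBIC))
P=cloud(f)
for n,u,v in[('board',320,200),('board',290,250),('bench',150,400),('wedge',299,205),('block',350,212),('plug',306,257),('ka',307,228),('kb',345,236),('tub',250,200)]:print(n,P[v,u].round(1))
# board corner fit: pixels at z~85
m=(abs(P[...,2]-85)<5);m[:,:210]=0;m[:,440:]=0;m[:150]=0;m[300:]=0
q=P[m][:,:2].astype(np.float32);r=cv2.minAreaRect(q);print(r,cv2.boxPoints(r).round(1),m.sum())
# segments brown
hsv=cv2.cvtColor(im,cv2.COLOR_BGR2HSV)
for n,(u,v) in dict(wedge=(300,204),block=(350,212),plug=(306,257)).items():
    k=np.zeros(m.shape,bool);k[v-14:v+15,u-16:u+17]=1
    s=(hsv[...,2]<170)&(hsv[...,1]>110)&k
    nn,l,st,ce=cv2.connectedComponentsWithStats(s.astype(np.uint8))
    i=1+st[1:,4].argmax();print(n,st[i],ce[i],np.median(P[l==i][:,2]))
E
```

```text
board [630.3  20.8  88. ]
board [475.5 102.3  84.1]
bench [114.3 279.6 619.2]
wedge [608.7  82.  100.6]
block [590.6 -68.7 111.3]
plug [452.9  53.4 107. ]
ka [535.   54.1 121.6]
kb [516.2 -56.  120.7]
tub [644.4 243.4   9.8]
((573.4154663085938, 12.980499267578125), (620.56005859375, 341.579345703125), 80.97648620605469) [[ 356.1 -266.7]
 [ 693.4 -320.2]
 [ 790.8  292.6]
 [ 453.4  346.2]] 8845
wedge [289 195  27  20 298] [300.24496644 204.        ] 100.85138832457096
block [342 201  21  22 236] [351.08050847 211.72881356] 104.17740403151765
plug [297 248  23  18 283] [306.69257951 256.22614841] 100.82726676025277
```

View pics/crop0.png

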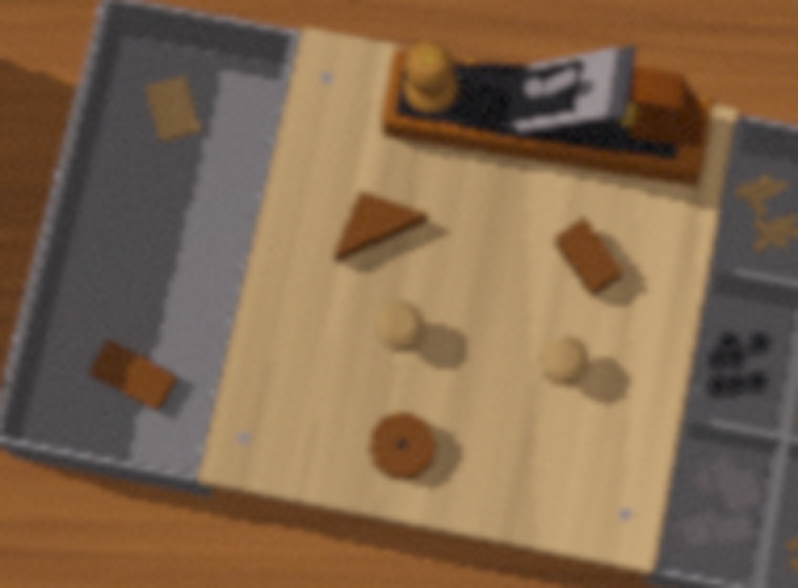

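The enlarged crop reads clearly. Wedge corners are at (362,192), (428,217) and (335,260), and the block is around (590,257). The plug centre is (402,445) and the knobs are at (398,325) and (565,360). The plane's near edge runs from (386,133) to (697,183).

```bash
cat >> h.py <<'E'
C=np.array([573.4,13.0]);a=np.radians(-9.02);RB=np.array([[np.cos(a),-np.sin(a)],[np.sin(a),np.cos(a)]])
def tob(w): return (np.asarray(w)[...,:2]-C)@RB
def tow(b): return np.asarray(b)@RB.T+C
E
python3 - <<'E'
from h import *
f=load('top0')
pts=dict(wR=(362,192,105),w1=(428,217,105),w2=(335,260,105),b1=(583,219,107),b2=(622,281,107),b3=(599,293,107),b4=(557,237,107),plug=(402,445,103),ka=(398,325,112),kb=(565,360,112),pl1=(386,133,85),pl2=(697,183,85),pl3=(386,120,105),c1=(300,28,85),c2=(735,108,85),c3=(655,572,85),c4=(203,484,85))
for n,(u,v,z) in pts.items():
    w=ray(f,210+(u+.5)/4.2-.5,150+(v+.5)/4.2-.5,z);print(n,w[:2].round(1),tob(w).round(1))
P=cloud(f);B=tob(P.reshape(-1,3)).reshape(480,640,2)
for lo,hi,n in((118,125,'knobs'),(130,215,'plane')):
  m=(P[...,2]>lo)&(P[...,2]<hi)&(abs(B[...,0])<165)&(abs(B[...,1])<155)
  nn,l,st,ce=cv2.connectedComponentsWithStats(m.astype(np.uint8))
  for i in range(1,nn):
    if st[i,4]>8:print(n,st[i,4],B[l==i].min(0).round(),B[l==i].max(0).round(),B[l==i].mean(0).round())
# side view check of heights/positions
f=load('side0');P=cloud(f);B=tob(P.reshape(-1,3)).reshape(480,640,2)
in_=(abs(B[...,0])<165)&(abs(B[...,1])<155)
m=in_&(P[...,2]>93)&(P[...,2]<215);nn,l,st,ce=cv2.connectedComponentsWithStats(m.astype(np.uint8))
print('board z side',np.median(P[in_&(abs(P[...,2]-85)<6)][:,2]))
for i in range(1,nn):
    if st[i,4]>20:print(st[i,4],ce[i].round(),B[l==i].min(0).round(),B[l==i].max(0).round(),B[l==i].mean(0).round(),P[l==i][:,2].max().round())
f=load('top0');P=cloud(f);B=tob(P.reshape(-1,3)).reshape(480,640,2);m=(abs(B[...,0])<165)&(abs(B[...,1])<155)&(abs(P[...,2]-85)<8);print('board z top',np.median(P[m][:,2]))
E
```

```text
wR [636.6  92.6] [50.  88.6]
w1 [620.3  45.3] [41.2 39.3]
w2 [586.4 108.9] [-2.2 96.7]
b1 [622.7 -63.4] [ 60.7 -67.7]
b2 [579.  -91.9] [  21.9 -102.7]
b3 [569.7 -76.1] [ 10.3 -88.6]
b4 [608.9 -45.6] [ 44.2 -52.3]
plug [457.6  55.7] [-121.   24.]
ka [539.9  62.2] [-40.8  43.3]
kb [519.9 -53.8] [-42.3 -74.4]
pl1 [687.7  79.2] [102.5  83.3]
pl2 [ 659.4 -145.1] [ 109.7 -142.6]
pl3 [690.6  78.5] [105.5  83. ]
c1 [765.2 145.8] [168.7 161.3]
c2 [ 717.  -171.4] [ 170.7 -159.7]
c3 [ 379.7 -121.2] [-170.3 -162.9]
c4 [427.7 192.9] [-172.1  154.8]
knobs 197 [ 98. -22.] [154.  88.] [118.  42.]
knobs 97 [ 102. -142.] [143. -73.] [ 114. -110.]
knobs 33 [-53.  32.] [-28.  54.] [-40.  42.]
knobs 32 [-54. -86.] [-30. -62.] [-44. -74.]
plane 150 [111.  40.] [142.  72.] [123.  55.]
plane 827 [ 103. -135.] [157.  24.] [127. -60.]
board z side 85.04162870817254
2660 [385. 202.] [  97. -149.] [162.  82.] [120. -57.] 204.0
217 [325. 197.] [ 1. 34.] [52. 96.] [29. 70.] 108.0
134 [308. 211.] [-56.  21.] [-24.  51.] [-42.  32.] 122.0
239 [283. 228.] [-143.   -5.] [-98.  44.] [-121.   17.] 107.0
203 [360. 230.] [  12. -106.] [ 63. -55.] [ 34. -84.] 111.0
156 [332. 239.] [-57. -95.] [-26. -64.] [-43. -83.] 122.0
board z top 84.57846918214068
```

The board centre is at (573.4, 13) with yaw −9.0°, and its top is at z = 85, which matches the given sizes. The tub is at the +y end.

I'll sweep with the fingers nearly shut (15 mm gap) and their closing line along board x, taking the wedge first, then the block, then the plug. First I'll travel to a point behind the wedge.

>>> {"method": "send_rows", "body": {"targets": [[[0.1,-0.2,0],-0.0271],[[0.1,-0.2,0],-0.0271],[[0.1,-0.2,0],-0.0271],[[0.1,-0.2,0],-0.0271],[[0.1,-0.2,0],-0.0271]], "grip": -0.65, "force": 40}}

```text
t: 0.6
tool_pos: [341.1, 428.9, 250.0]
eef_rot: [-180.0, 0.0, 134.5]
contact_force: [0.2, 0.5, 1.3]
finger_gap: 14.9
grasp_force: 0.0
```

>>> {"method": "send_rows", "body": {"targets": [[[0.1,-0.2,0],-0.0271],[[0.1,-0.2,0],-0.0271],[[0.1,-0.2,0],-0.0271],[[0.125,-0.177,0],-0.0271],[[0.125,-0.177,0],-0.0271]]}}

```text
t: 1.1
tool_pos: [451.3, 238.1, 250.3]
eef_rot: [180.0, -0.0, 110.1]
contact_force: [0.9, 0.4, 0.7]
finger_gap: 14.9
grasp_force: 0.0
```

>>> {"method": "send_rows", "body": {"targets": [[[0.125,-0.177,0],-0.0271],[[0.125,-0.177,0],-0.0271],[[0.125,-0.177,0],-0.0271],[[0.125,-0.177,0],-0.0271],[[0.125,-0.177,0],-0.0271]]}}

```text
t: 1.6
tool_pos: [576.5, 61.0, 250.0]
eef_rot: [-180.0, -0.0, 85.7]
contact_force: [0.2, 0.6, -0.4]
finger_gap: 14.8
grasp_force: 0.0
```

>>> {"method": "send_rows", "body": {"targets": [[[0.125,-0.177,0],-0.0271],[[0,0,0],0],[[0,0,0],0]]}}

```text
t: 1.9
tool_pos: [600.9, 26.8, 249.6]
eef_rot: [-179.9, 0.0, 81.0]
contact_force: [0.4, 0.1, -0.1]
finger_gap: 14.9
grasp_force: 0.0
```

>>> {"method": "send_rows", "body": {"targets": [[[0,0,-0.2],0],[[0,0,-0.2],0],[[0,0,-0.2],0],[[0,0,-0.1],0],[[0,0,0],0]]}}

```text
t: 2.4
tool_pos: [599.0, 28.5, 107.4]
eef_rot: [-179.8, 0.0, 81.2]
contact_force: [0.1, 0.2, 0.7]
finger_gap: 14.7
grasp_force: 0.0
```

```bash
python3 - <<'E'
from h import *
f=snap('side','side1');im=cv2.imread('pics/side1.png')[130:290,220:460];cv2.imwrite('pics/side1c.png',cv2.resize(im,None,fx=3.2,fy=3.2,interpolation=cv2.INTER_CUBIC))
E
```

```text
(no output)
```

View pics/side1c.png

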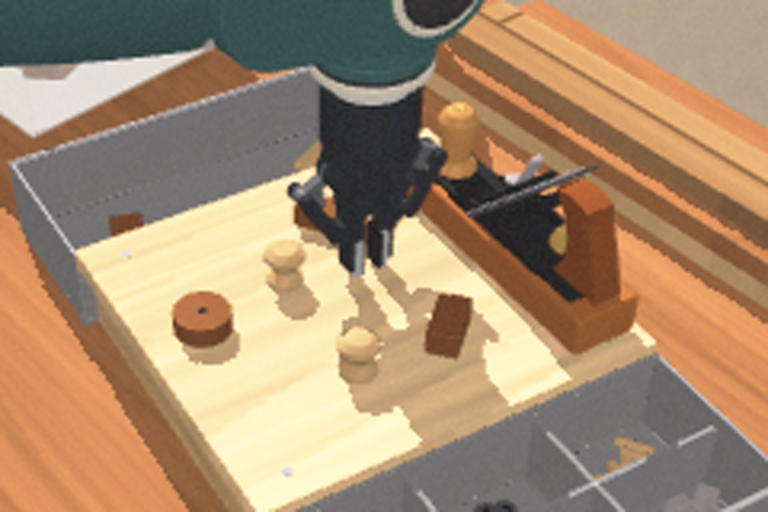

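The fingers stand just above the board behind the wedge at crop (365,265), clear of the plane and knobs. I'll push along the board's +y.

>>> {"method": "send_rows", "body": {"targets": [[[0.008,0.049,0],0],[[0.008,0.049,0],0],[[0.008,0.049,0],0],[[0.008,0.049,0],0],[[0.008,0.049,0],0]]}}

```text
t: 2.95
tool_pos: [609.0, 77.5, 110.6]
eef_rot: [180.0, -0.0, 81.1]
contact_force: [0.7, -0.7, 0.9]
finger_gap: 14.8
grasp_force: 0.0
```

```bash
python3 - <<'E'
from h import *
f=snap('side','side2');s=get_state();print(tob(s['tool_pos']),s['contact_force'])
a=cv2.imread('pics/side2.png')[130:290,220:460];cv2.imwrite('pics/s2c.png',cv2.resize(a,None,fx=3.2,fy=3.2,interpolation=cv2.INTER_CUBIC))
E
```

```text
[25.02765121 70.31695952] [-1.09635685  2.20115271 -1.1867935 ]
```

View pics/s2c.png

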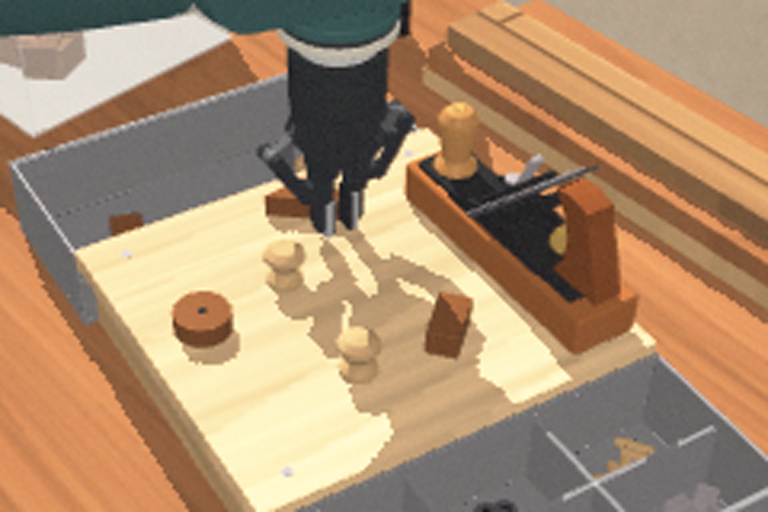

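The wedge has turned nearly flush with the fingers, at crop (266–330, 205). It overhangs to the near side, so I'll measure where it lies before going on.

```bash
cat >> h.py <<'E'
def brown(f,zlo=90,zhi=112):
    P=cloud(f);B=tob(P.reshape(-1,3)).reshape(480,640,2);h=cv2.cvtColor(f['pixels'],cv2.COLOR_RGB2HSV)
    m=(P[...,2]>zlo)&(P[...,2]<zhi)&(B[...,0]<92)&(B[...,0]>-170)&(abs(B[...,1])<200)&(h[...,1]>110)&(h[...,2]<190)
    nn,l,st,ce=cv2.connectedComponentsWithStats(m.astype(np.uint8))
    for i in range(1,nn):
        if st[i,4]>15:
            q=B[l==i];print(st[i,4],ce[i].round(),'min',np.percentile(q,2,0).round(),'max',np.percentile(q,98,0).round(),'med',np.median(q,0).round())
E
python3 - <<'E'
from h import *
brown(load('side2'))
E
```

```text
71 [309. 193.] min [-12.  97.] max [ 16. 120.] med [  1. 111.]
237 [283. 229.] min [-142.   -3.] max [-102.   39.] med [-122.   12.]
212 [360. 231.] min [  13. -104.] max [ 58. -61.] med [ 32. -87.]
26 [332. 245.] min [-52. -92.] max [-33. -80.] med [-46. -88.]
```

The wedge spans board x from about −13 to 57, so it is centred on the fingers at 25. I'll continue over the edge.

>>> {"method": "send_rows", "body": {"targets": [[[0.008,0.049,0],0],[[0.008,0.049,0],0],[[0.008,0.049,0],0],[[0.008,0.049,0],0],[[0.008,0.049,0],0]]}}

```text
t: 3.5
tool_pos: [616.9, 126.2, 110.3]
eef_rot: [-180.0, 0.0, 81.1]
contact_force: [-0.3, -0.3, 0.4]
finger_gap: 15.1
grasp_force: 0.0
```

>>> {"method": "send_rows", "body": {"targets": [[[0.008,0.049,0],0],[[0.008,0.049,0],0],[[0.008,0.049,0],0],[[0.008,0.049,0],0],[[0.008,0.049,0],0]]}}

```text
t: 4.0
tool_pos: [625.0, 175.2, 110.3]
eef_rot: [-180.0, 0.0, 81.1]
contact_force: [-0.3, 0.4, 0.6]
finger_gap: 14.7
grasp_force: 0.0
```

>>> {"method": "send_rows", "body": {"targets": [[[0.008,0.049,0],0],[[0,0,0],0],[[0,0,0],0]]}}

```text
t: 4.3
tool_pos: [626.4, 184.3, 110.2]
eef_rot: [-180.0, 0.0, 81.1]
contact_force: [0.1, -0.7, -0.2]
finger_gap: 15.1
grasp_force: 0.0
```

```bash
python3 - <<'E'
from h import *
f=snap('side','side3');s=get_state();print(s['t'],tob(s['tool_pos']),s['contact_force']);brown(f)
a=cv2.imread('pics/side3.png')[130:290,210:460];cv2.imwrite('pics/s3c.png',cv2.resize(a,None,fx=3.2,fy=3.2,interpolation=cv2.INTER_CUBIC))
E
```

```text
4.35 [ 25.51935512 177.21738786] [ 0.85454538 -0.54086989  0.99516081]
238 [283. 229.] min [-142.   -2.] max [-102.   38.] med [-122.   14.]
210 [360. 231.] min [  13. -105.] max [ 58. -62.] med [ 31. -88.]
44 [331. 245.] min [-55. -93.] max [-35. -75.] med [-47. -87.]
```

View pics/s3c.png

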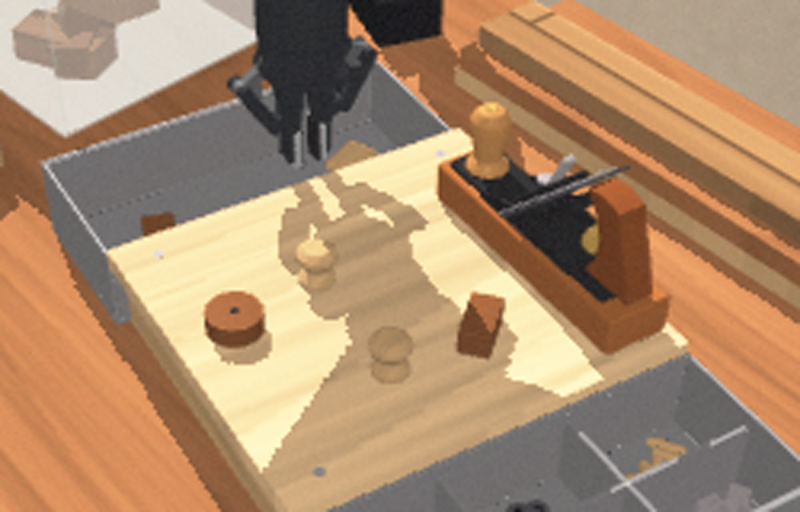

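The board is clear of the wedge, which dropped past the tub edge. The block, plug and knobs haven't moved. Next I'll go behind the block.

>>> {"method": "send_rows", "body": {"targets": [[[0,0,0.15],0],[[0,0,0.15],0],[[-0.0256,-0.1892,0],0],[[-0.0256,-0.1892,0],0],[[-0.0256,-0.1892,0],0]]}}

```text
t: 4.85
tool_pos: [610.6, 69.1, 170.6]
eef_rot: [180.0, 0.0, 81.1]
contact_force: [-0.1, -0.8, -0.0]
finger_gap: 14.7
grasp_force: 0.0
```

>>> {"method": "send_rows", "body": {"targets": [[[-0.0256,-0.1892,0],0],[[-0.0256,-0.1892,0],0],[[-0.0256,-0.1892,0],0],[[-0.0256,-0.1892,0],0],[[-0.0256,-0.1892,0],0]]}}

```text
t: 5.35
tool_pos: [584.8, -120.4, 170.5]
eef_rot: [180.0, 0.0, 81.0]
contact_force: [0.4, -0.5, 0.6]
finger_gap: 14.9
grasp_force: 0.0
```

>>> {"method": "send_rows", "body": {"targets": [[[0,0,0],0],[[0,0,0],0],[[0,0,-0.15],0],[[0,0,-0.15],0],[[0,0,0],0]]}}

```text
t: 5.85
tool_pos: [583.9, -117.3, 106.5]
eef_rot: [-179.7, -0.0, 81.1]
contact_force: [0.7, 0.2, 0.7]
finger_gap: 14.8
grasp_force: 0.0
```

```bash
python3 - <<'E'
from h import *
f=snap('side','side4');s=get_state();print(s['t'],tob(s['tool_pos']),s['tool_pos'],s['contact_force']);brown(f)
E
```

```text
5.9 [  31.72666893 -127.1858777 ] [ 584.79422344 -117.58713826  109.10618991] [ 0.65383288 -0.15789288  1.16178481]
171 [284. 230.] min [-142.   -3.] max [-103.   34.] med [-119.    7.]
18 [359. 228.] min [ 28. -88.] max [ 43. -66.] med [ 35. -79.]
28 [332. 245.] min [-55. -94.] max [-35. -80.] med [-45. -87.]
```

>>> {"method": "send_rows", "body": {"targets": [[[0.008,0.049,0],0],[[0.008,0.049,0],0],[[0.008,0.049,0],0],[[0.008,0.049,0],0],[[0.008,0.049,0],0]]}}

```text
t: 6.4
tool_pos: [593.7, -68.4, 110.7]
eef_rot: [180.0, -0.0, 81.1]
contact_force: [0.1, -0.1, 0.8]
finger_gap: 15.0
grasp_force: 0.1
```

>>> {"method": "send_rows", "body": {"targets": [[[0.008,0.049,0],0],[[0.008,0.049,0],0],[[0.008,0.049,0],0]]}}

```text
t: 6.7
tool_pos: [598.4, -39.3, 110.3]
eef_rot: [-180.0, 0.0, 81.1]
contact_force: [0.4, -0.2, -0.9]
finger_gap: 15.1
grasp_force: 0.1
```

```bash
python3 - <<'E'
from h import *
f=snap('side','side5');s=get_state();print(s['t'],tob(s['tool_pos']),s['tool_pos'],s['contact_force']);brown(f)
a=cv2.imread('pics/side5.png')[130:290,210:460];cv2.imwrite('pics/s5c.png',cv2.resize(a,None,fx=3.2,fy=3.2,interpolation=cv2.INTER_CUBIC))
E
```

```text
6.75 [ 32.84997815 -46.62836985] [598.53338499 -38.20194233 110.26652344] [-0.07321046  1.33991076 -0.11930867]
200 [284. 229.] min [-142.   -2.] max [-102.   37.] med [-121.   11.]
26 [332. 245.] min [-53. -93.] max [-35. -82.] med [-46. -88.]
```

View pics/s5c.png

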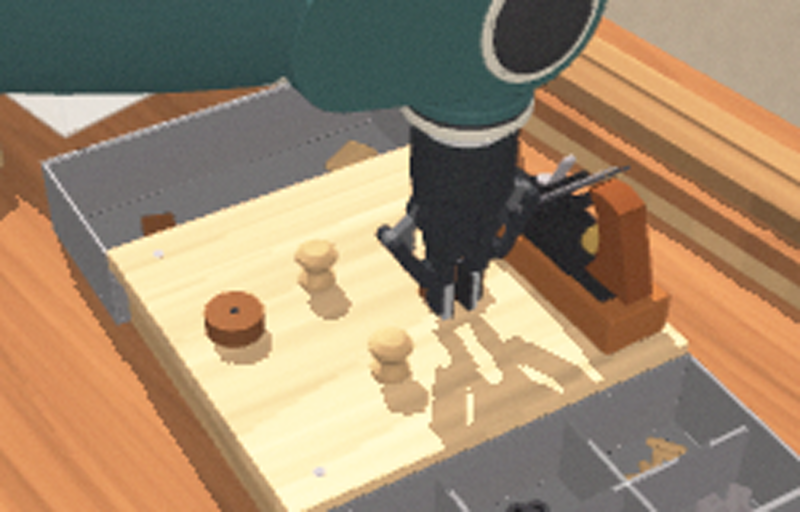

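The block is hidden behind the fingers, so it is being carried along, and nothing else has been touched. I'll continue over the edge.

>>> {"method": "send_rows", "body": {"targets": [[[0.0077,0.049,0],0],[[0.0077,0.049,0],0],[[0.0077,0.049,0],0],[[0.0077,0.049,0],0],[[0.0077,0.049,0],0]]}}

```text
t: 7.25
tool_pos: [606.1, 9.7, 110.3]
eef_rot: [-180.0, -0.0, 81.1]
contact_force: [-0.4, -0.2, -0.1]
finger_gap: 15.1
grasp_force: 0.0
```

>>> {"method": "send_rows", "body": {"targets": [[[0.0077,0.049,0],0],[[0.0077,0.049,0],0],[[0.0077,0.049,0],0],[[0.0077,0.049,0],0],[[0.0077,0.049,0],0]]}}

```text
t: 7.75
tool_pos: [613.8, 58.7, 110.3]
eef_rot: [180.0, -0.0, 81.1]
contact_force: [0.4, 0.4, 0.8]
finger_gap: 15.1
grasp_force: 0.0
```

```bash
python3 - <<'E'
from h import *
f=snap('side','side6');s=get_state();print(s['t'],tob(s['tool_pos']),s['contact_force']);brown(f)
E
```

```text
7.8 [32.67338144 52.56457202] [-0.74274392  1.60181554 -0.17711194]
66 [343. 196.] min [61. 43.] max [83. 63.] med [69. 51.]
234 [283. 229.] min [-142.   -2.] max [-101.   40.] med [-122.   14.]
34 [332. 245.] min [-55. -93.] max [-31. -80.] med [-46. -87.]
```

>>> {"method": "send_rows", "body": {"targets": [[[0.0077,0.049,0],0],[[0.0077,0.049,0],0],[[0.0077,0.049,0],0],[[0.0077,0.049,0],0],[[0.0077,0.049,0],0]]}}

```text
t: 8.3
tool_pos: [621.5, 107.7, 110.3]
eef_rot: [-180.0, -0.0, 81.1]
contact_force: [-0.7, -0.0, 1.0]
finger_gap: 14.9
grasp_force: 0.0
```

>>> {"method": "send_rows", "body": {"targets": [[[0.0077,0.049,0],0],[[0.0077,0.049,0],0],[[0.0077,0.049,0],0],[[0.0077,0.049,0],0],[[0.0077,0.049,0],0]]}}

```text
t: 8.8
tool_pos: [629.2, 156.7, 110.3]
eef_rot: [180.0, -0.0, 81.1]
contact_force: [-0.5, -0.2, -0.0]
finger_gap: 14.8
grasp_force: 0.0
```

>>> {"method": "send_rows", "body": {"targets": [[[0.0077,0.049,0],0],[[0.0077,0.049,0],0],[[0.0077,0.049,0],0],[[0,0,0],0]]}}

```text
t: 9.2
tool_pos: [633.8, 186.4, 110.2]
eef_rot: [-180.0, -0.0, 81.1]
contact_force: [0.2, 0.1, -0.4]
finger_gap: 14.5
grasp_force: 0.0
```

```bash
python3 - <<'E'
from h import *
f=snap('side','side7');s=get_state();print(s['t'],tob(s['tool_pos']),s['tool_pos'],s['contact_force']);brown(f)
a=cv2.imread('pics/side7.png')[130:290,210:460];cv2.imwrite('pics/s7c.png',cv2.resize(a,None,fx=3.2,fy=3.2,interpolation=cv2.INTER_CUBIC))
E
```

```text
9.25 [ 32.456928   180.13546228] [633.69705301 185.81927654 110.17193506] [-0.23796998 -0.49688671 -0.37100477]
193 [336. 190.] min [54. 59.] max [ 83. 104.] med [66. 79.]
243 [283. 229.] min [-142.   -3.] max [-102.   39.] med [-123.   14.]
46 [331. 245.] min [-55. -94.] max [-33. -72.] med [-47. -86.]
```

View pics/s7c.png

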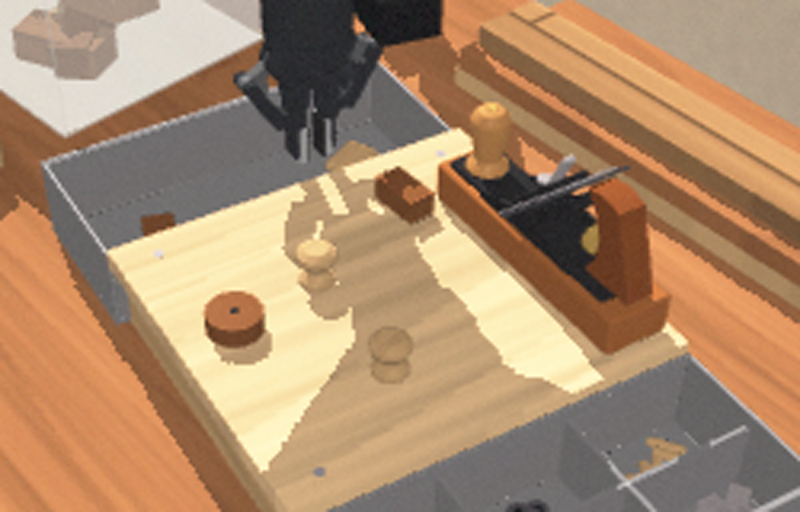

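The block slipped off to the far side. It now lies at crop (404,193), near the plane's front end, with its long axis roughly along the push direction. I'll measure it precisely.

```bash
python3 - <<'E'
from h import *
f=load('side7');P=cloud(f);h=cv2.cvtColor(f['pixels'],cv2.COLOR_RGB2HSV)
B=tob(P.reshape(-1,3)).reshape(480,640,2)
m=(h[...,1]>110)&(h[...,2]<190)&(P[...,2]>90)&(P[...,2]<112);w=np.zeros_like(m);w[175:205,320:350]=1;m&=w
for lo in(90,103):
    q=B[m&(P[...,2]>lo)].astype(np.float32);r=cv2.minAreaRect(q);print(len(q),r,cv2.boxPoints(r).round(),q.mean(0))
# plane low edge near by 60..90
for b0 in(0,20,40,60,75,80,84):
    s=(abs(B[...,1]-b0)<6)&(B[...,0]>85)&(B[...,0]<165)&(P[...,2]>96);q=B[s];print(b0,s.sum(),np.percentile(q[:,0],2) if s.sum() else None)
E
```

```text
211 ((77.14966583251953, 85.44083404541016), (43.99616241455078, 51.05727767944336), 8.458230972290039) [[ 52. 107.]
 [ 59.  57.]
 [103.  63.]
 [ 95. 114.]] [69.669525 78.72206 ]
130 ((75.25052642822266, 84.2215347290039), (42.926578521728516, 48.41500473022461), 12.889788627624512) [[ 49. 103.]
 [ 60.  56.]
 [102.  65.]
 [ 91. 113.]] [70.25437 81.52034]
0 48 99.86219650507299
20 84 98.17846913411671
40 229 99.06387437933816
60 74 97.72940878923167
75 37 94.85886036490167
80 20 90.94761645976435
84 6 100.49145628349358
```

```bash
python3 - <<'E'
from h import *
f=load('side7')
for u,v in((374,178),(392,168),(434,192),(413,205)):
    print('side',tob(ray(f,210+(u+.5)/3.2-.5,130+(v+.5)/3.2-.5,107)).round(1))
f=snap('top','top7');P=cloud(f);B=tob(P.reshape(-1,3)).reshape(480,640,2);h=cv2.cvtColor(f['pixels'],cv2.COLOR_RGB2HSV)
m=(h[...,1]>110)&(h[...,2]<170)&(P[...,2]>92)&(P[...,2]<115)&(B[...,0]>40)&(B[...,0]<92)&(B[...,1]>40)&(B[...,1]<120)
print(m.sum())
if m.sum()>50:
    v,u=np.nonzero(m);r=cv2.minAreaRect(np.stack([u,v],1).astype(np.float32));print(r)
    for p in cv2.boxPoints(r):print(tob(ray(f,p[0],p[1],107)).round(1))
    print(tob(ray(f,u.mean(),v.mean(),107)))
# plane front knob extents
m=(P[...,2]>135)&(P[...,2]<190)&(B[...,1]>30)&(B[...,1]<80)&(abs(B[...,0]-125)<40)
if m.sum():print('knob',m.sum(),B[m].min(0),B[m].max(0))
E
```

```text
side [ 52.7 105. ]
side [ 72.7 109.3]
side [85.9 64.1]
side [62. 58.]
163
((298.5, 190.0), (19.0, 10.0), 0.0)
[ 46.4 108.3]
[ 76.7 114.8]
[87.8 59.6]
[57.5 53.2]
[67.45010875 88.74522955]
knob 127 [111.14840663  39.59215136] [142.61797867  71.5045707 ]
```

The block centre is about (68, 84) in board axes, with its axis tilted 13° and the plane's edge at 99. I'll turn the gripper 90° so the knuckles stay clear of the plane, come in behind the block at board x ≈ 66, and push its end.

>>> {"method": "send_rows", "body": {"targets": [[[0,0,0.15],0],[[0,0,0.15],0],[[-0.0112,-0.0691,0],-0.04545],[[-0.0112,-0.0691,0],-0.04545],[[-0.0112,-0.0691,0],-0.04545]]}}

```text
t: 9.8
tool_pos: [626.8, 142.9, 170.6]
eef_rot: [180.0, -0.0, 56.2]
contact_force: [-0.1, 0.1, 0.3]
finger_gap: 14.7
grasp_force: 0.0
```

>>> {"method": "send_rows", "body": {"targets": [[[-0.0112,-0.0691,0],-0.04545],[[-0.0112,-0.0691,0],-0.04545],[[-0.0112,-0.0691,0],-0.04545],[[-0.0112,-0.0691,0],-0.04545],[[-0.0112,-0.0691,0],-0.04545]]}}

```text
t: 10.3
tool_pos: [615.5, 73.7, 170.4]
eef_rot: [180.0, -0.0, 15.2]
contact_force: [-0.7, 0.4, -0.3]
finger_gap: 15.1
grasp_force: 0.0
```

>>> {"method": "send_rows", "body": {"targets": [[[-0.0112,-0.0691,0],-0.04545],[[-0.0112,-0.0691,0],-0.04545],[[-0.0112,-0.0691,0],-0.04545],[[0,0,0],0],[[0,0,0],0]]}}

```text
t: 10.8
tool_pos: [609.0, 33.1, 170.4]
eef_rot: [-180.0, -0.0, -8.8]
contact_force: [0.2, 0.9, 0.8]
finger_gap: 15.1
grasp_force: 0.0
```

>>> {"method": "send_rows", "body": {"targets": [[[0,0,-0.15],0],[[0,0,-0.15],0],[[0,0,0],0],[[0,0,0],0]]}}

```text
t: 11.2
tool_pos: [609.1, 33.7, 110.9]
eef_rot: [180.0, 0.0, -8.8]
contact_force: [1.3, -0.3, 0.2]
finger_gap: 14.8
grasp_force: 0.0
```

```bash
python3 - <<'E'
from h import *
f=snap('side','side8');s=get_state();print(s['t'],tob(s['tool_pos']),s['tool_pos'],s['eef_rot'],s['contact_force']);brown(f)
E
```

```text
11.25 [32.48058913 26.00948768] [609.55667088  33.59556434 111.79745347] [-1.79987863e+02 -6.11735653e-02 -8.83719978e+00] [ 0.51188143 -0.39201049  0.22211251]
225 [283. 229.] min [-142.   -3.] max [-102.   39.] med [-122.   12.]
29 [332. 245.] min [-53. -94.] max [-33. -80.] med [-45. -88.]
```

>>> {"method": "send_rows", "body": {"targets": [[[0.0552,-0.0088,0],0],[[0.0552,-0.0088,0],0],[[0.0552,-0.0088,0],0],[[0,0,0],0]]}}

```text
t: 11.65
tool_pos: [643.7, 27.6, 110.4]
eef_rot: [-180.0, -0.0, -9.0]
contact_force: [-0.7, 0.6, -0.4]
finger_gap: 15.0
grasp_force: 0.0
```

>>> {"method": "send_rows", "body": {"targets": [[[0.007,0.0495,0],0],[[0.007,0.0495,0],0],[[0.007,0.0495,0],0]]}}

```text
t: 11.95
tool_pos: [646.3, 58.8, 110.3]
eef_rot: [-180.0, 0.0, -8.9]
contact_force: [-0.4, 0.1, 0.2]
finger_gap: 15.0
grasp_force: 0.0
```

```bash
python3 - <<'E'
from h import *
f=snap('side','side9');s=get_state();print(s['t'],tob(s['tool_pos']),s['contact_force']);brown(f)
P=cloud(f);B=tob(P.reshape(-1,3)).reshape(480,640,2)
g=snap('top','top9');brown(g)
a=cv2.resize(cv2.imread('pics/side9.png')[130:250,260:400],None,fx=3.4,fy=3.4,interpolation=cv2.INTER_CUBIC)
b=cv2.resize(cv2.imread('pics/top9.png')[150:290,230:330],None,fx=2.914,fy=2.914,interpolation=cv2.INTER_CUBIC)
cv2.imwrite('pics/s9.png',np.hstack([a,b[:a.shape[0]]]))
E
```

```text
12.0 [64.68131367 57.90269134] [-0.92712497  1.95311339 -0.49209768]
74 [330. 185.] min [60. 83.] max [ 76. 123.] med [ 62. 108.]
235 [283. 229.] min [-142.   -2.] max [-101.   38.] med [-122.   13.]
24 [333. 244.] min [-51. -95.] max [-30. -80.] med [-43. -88.]
31 [287. 189.] min [ 59. 106.] max [ 72. 129.] med [ 62. 121.]
```

View pics/s9.png

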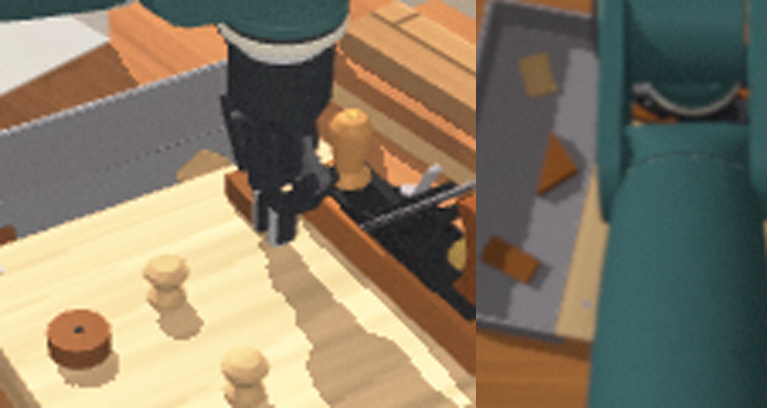

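The wedge is lying in the tub. The block is moving ahead of the fingers and the plane is clear, so I'll continue and check on the way.

>>> {"method": "send_rows", "body": {"targets": [[[0.008,0.0495,0],0],[[0.008,0.0495,0],0],[[0.008,0.0495,0],0]]}}

```text
t: 12.35
tool_pos: [651.3, 88.2, 110.3]
eef_rot: [-180.0, -0.0, -8.9]
contact_force: [-0.9, -0.7, 0.4]
finger_gap: 14.8
grasp_force: 0.1
```

```bash
python3 - <<'E'
from h import *
f=snap('side','side10');s=get_state();print(s['t'],tob(s['tool_pos']),s['contact_force']);brown(f,80)
brown(snap('top','top10'),80)
E
```

```text
12.4 [65.04126117 87.75379146] [-0.55051279  1.69998362  0.33142719]
66 [325. 180.] min [ 61. 116.] max [ 74. 152.] med [ 64. 134.]
33 [309. 217.] min [-50.  21.] max [-32.  38.] med [-44.  28.]
268 [283. 230.] min [-142.   -3.] max [-102.   39.] med [-123.   12.]
46 [332. 245.] min [-55. -94.] max [-34. -79.] med [-46. -88.]
17 [277. 187.] min [ 63. 138.] max [ 70. 158.] med [ 65. 150.]
43 [329. 202.] min [ 36. -29.] max [69.  6.] med [ 57. -10.]
22 [346. 239.] min [-56. -95.] max [-36. -66.] med [-51. -84.]
```

>>> {"method": "send_rows", "body": {"targets": [[[0.008,0.0495,0],0],[[0.008,0.0495,0],0],[[0.009,0.0495,0],0],[[0.01,0.0495,0],0],[[0.01,0.0495,0],0]]}}

```text
t: 12.95
tool_pos: [660.3, 137.8, 110.3]
eef_rot: [-180.0, 0.0, -8.9]
contact_force: [0.2, 0.7, -0.5]
finger_gap: 15.2
grasp_force: 0.0
```

>>> {"method": "send_rows", "body": {"targets": [[[0.008,0.0495,0],0],[[0.008,0.0495,0],0],[[0.008,0.0495,0],0],[[0.008,0.0495,0],0],[[0,0,0],0]]}}

```text
t: 13.45
tool_pos: [666.6, 177.7, 110.3]
eef_rot: [-180.0, 0.0, -8.9]
contact_force: [-1.0, 0.6, 0.8]
finger_gap: 14.4
grasp_force: 0.0
```

```bash
python3 - <<'E'
from h import *
f=snap('side','side11');s=get_state();print(s['t'],tob(s['tool_pos']),s['tool_pos'],s['contact_force']);brown(f,80)
g=snap('top','top11');brown(g,80)
a=cv2.resize(cv2.imread('pics/side11.png')[120:280,210:400],None,fx=2.2,fy=2.2,interpolation=cv2.INTER_CUBIC)
b=cv2.resize(cv2.imread('pics/top11.png')[140:300,200:380],None,fx=2.2,fy=2.2,interpolation=cv2.INTER_CUBIC)
cv2.imwrite('pics/s11.png',np.hstack([a,b]))
for t in('side0','side11'):
    P=cloud(load(t));B=tob(P.reshape(-1,3)).reshape(480,640,2)
    for n,c in(('ka',(-41,35)),('kb',(-43,-82))):
        m=(np.hypot(B[...,0]-c[0],B[...,1]-c[1])<25)&(P[...,2]>100)&(P[...,2]<125);print(t,n,B[m].mean(0).round(1))
    m=(B[...,0]>92)&(B[...,0]<170)&(B[...,1]<20)&(B[...,1]>-155)&(P[...,2]>110)&(P[...,2]<210);print(t,'plane',B[m].mean(0).round(1))
E
```

```text
13.5 [ 66.29385909 176.61015755] [666.56285106 177.03263909 110.17510471] [ 0.50562767 -0.09520002 -0.413729  ]
33 [309. 217.] min [-52.  20.] max [-32.  37.] med [-44.  27.]
273 [283. 230.] min [-142.   -3.] max [-102.   38.] med [-123.   13.]
50 [332. 246.] min [-54. -93.] max [-32. -69.] med [-46. -87.]
51 [315. 201.] min [24. 19.] max [79. 47.] med [51. 31.]
96 [328. 201.] min [ 38. -27.] max [76. 11.] med [57. -7.]
25 [300. 200.] min [31. 66.] max [58. 81.] med [45. 74.]
20 [307. 204.] min [29. 41.] max [43. 66.] med [35. 51.]
21 [374. 208.] min [  55. -151.] max [  76. -138.] med [  64. -144.]
21 [324. 214.] min [  7. -10.] max [27.  7.] med [16. -4.]
41 [331. 216.] min [ -5. -40.] max [ 29. -13.] med [ 14. -26.]
44 [310. 232.] min [-55.   6.] max [-31.  49.] med [-47.  26.]
16 [340. 230.] min [-38. -65.] max [-10. -55.] med [-24. -60.]
29 [345. 239.] min [-57. -98.] max [-31. -61.] med [-53. -80.]
204 [308. 256.] min [-142.   -7.] max [-98.  39.] med [-120.   18.]
side0 ka [-42.1  32.6]
side0 kb [-43.  -82.3]
side0 plane [122.7 -83.1]
side11 ka [-42.3  32.5]
side11 kb [-43.3 -82.4]
side11 plane [122.8 -83.4]
```

The block went over the edge. The knobs and plane read the same positions as at the start, and the plug is still at (−121, 24). Next is the plug: turn back, open slightly to 25 mm to cradle the disc, and go behind it.

>>> {"method": "send_rows", "body": {"targets": [[[0,0,0.15],0],[[0,0,0.15],0],[[-0.098,-0.0749,0],0.04545],[[-0.098,-0.0749,0],0.04545],[[-0.098,-0.0749,0],0.04545]], "grip": -0.41}}

```text
t: 14.05
tool_pos: [607.0, 130.6, 170.4]
eef_rot: [180.0, -0.0, 15.9]
contact_force: [-0.0, 0.0, 0.6]
finger_gap: 25.3
grasp_force: 0.0
```

>>> {"method": "send_rows", "body": {"targets": [[[-0.098,-0.0749,0],0.04545],[[-0.098,-0.0749,0],0.04545],[[-0.098,-0.0749,0],0.04545],[[-0.098,-0.0749,0],0.04545],[[-0.098,-0.0749,0],0.04545]]}}

```text
t: 14.55
tool_pos: [508.8, 55.7, 170.3]
eef_rot: [180.0, 0.0, 56.8]
contact_force: [0.0, 0.2, 0.8]
finger_gap: 25.2
grasp_force: 0.0
```

>>> {"method": "send_rows", "body": {"targets": [[[-0.098,-0.0749,0],0.04545],[[-0.098,-0.0749,0],0.04545],[[-0.098,-0.0749,0],0.04545],[[0,0,0],0],[[0,0,0],0]]}}

```text
t: 15.05
tool_pos: [451.0, 11.3, 170.7]
eef_rot: [179.9, -0.0, 80.8]
contact_force: [0.7, 1.1, -0.3]
finger_gap: 25.2
grasp_force: 0.0
```

```bash
python3 - <<'E'
from h import *
s=get_state();print(s['t'],tob(s['tool_pos']),s['tool_pos'],s['eef_rot'],s['finger_gap'])
E
```

```text
15.05 [-120.60227768  -20.82385965] [451.02438079  11.34158646 170.71248863] [ 1.79929169e+02 -1.26516106e-02  8.08439953e+01] 25.205976180231865
```

>>> {"method": "send_rows", "body": {"targets": [[[0,0,-0.15],0],[[0,0,-0.15],0],[[0,0,-0.01],0],[[0,0,0],0]]}}

```text
t: 15.45
tool_pos: [451.2, 11.9, 108.5]
eef_rot: [-179.9, 0.0, 81.0]
contact_force: [-0.1, -0.9, 0.6]
finger_gap: 24.9
grasp_force: 0.0
```

>>> {"method": "send_rows", "body": {"targets": [[[0.0077,0.049,0],0],[[0.0077,0.049,0],0],[[0.0077,0.049,0],0],[[0.0077,0.049,0],0],[[0.0077,0.049,0],0]]}}

```text
t: 15.95
tool_pos: [458.8, 61.8, 108.6]
eef_rot: [180.0, -0.0, 81.1]
contact_force: [0.1, -1.2, 0.7]
finger_gap: 25.0
grasp_force: 0.1
```

```bash
python3 - <<'E'
from h import *
f=snap('side','side12');s=get_state();print(s['t'],tob(s['tool_pos']),s['tool_pos'],s['contact_force']);brown(f,90)
E
```

```text
16.0 [-120.83484512   31.07828289] [458.93186698  62.63835195 108.45970341] [ 0.47647682  0.21693055 -0.3815732 ]
75 [280. 220.] min [-124.   34.] max [-101.   67.] med [-113.   46.]
27 [309. 216.] min [-50.  22.] max [-31.  36.] med [-43.  30.]
32 [332. 246.] min [-54. -95.] max [-35. -82.] med [-45. -88.]
```

>>> {"method": "send_rows", "body": {"targets": [[[0.0077,0.049,0],0],[[0.0077,0.049,0],0],[[0.0077,0.049,0],0],[[0.0077,0.049,0],0],[[0.0077,0.049,0],0]]}}

```text
t: 16.5
tool_pos: [466.5, 110.5, 108.3]
eef_rot: [180.0, -0.0, 81.1]
contact_force: [0.6, -1.5, -0.5]
finger_gap: 25.3
grasp_force: 0.1
```

```bash
python3 - <<'E'
from h import *
f=snap('side','side13');s=get_state();print(s['t'],tob(s['tool_pos']),s['contact_force']);brown(f,90)
E
```

```text
16.55 [-120.90838159   80.50631537] [-0.33415133  0.1757751  -0.06279878]
76 [272. 209.] min [-124.   85.] max [-101.  118.] med [-113.   97.]
17 [311. 216.] min [-48.  21.] max [-31.  31.] med [-39.  25.]
37 [333. 245.] min [-53. -95.] max [-33. -82.] med [-44. -87.]
```

The plug sits steadily in the cradle, so I'll push it over the edge.

>>> {"method": "send_rows", "body": {"targets": [[[0.0077,0.049,0],0],[[0.0077,0.049,0],0],[[0.0077,0.049,0],0],[[0.0077,0.049,0],0],[[0.0077,0.049,0],0]]}}

```text
t: 17.05
tool_pos: [474.2, 159.5, 108.3]
eef_rot: [-180.0, 0.0, 81.1]
contact_force: [-0.4, 0.5, 0.3]
finger_gap: 25.3
grasp_force: 0.1
```

>>> {"method": "send_rows", "body": {"targets": [[[0.0077,0.049,0],0],[[0.0077,0.049,0],0],[[0.0077,0.049,0],0],[[0.0077,0.049,0],0],[[0.0077,0.049,0],0]]}}

```text
t: 17.55
tool_pos: [481.9, 208.5, 108.3]
eef_rot: [-180.0, -0.0, 81.0]
contact_force: [0.6, 0.3, 0.4]
finger_gap: 25.2
grasp_force: 0.0
```

>>> {"method": "send_rows", "body": {"targets": [[[0,0,0],0],[[0,0,0.2],0],[[0,0,0.2],0],[[0,0,0.2],0],[[-0.05,0.15,0.1],0]]}}

```text
t: 18.05
tool_pos: [472.9, 236.3, 252.2]
eef_rot: [179.8, -0.1, 80.9]
contact_force: [0.7, 0.9, -1.0]
finger_gap: 25.1
grasp_force: 0.0
```

>>> {"method": "send_rows", "body": {"targets": [[[-0.1,0.2,0],0],[[-0.1,0.2,0],0],[[-0.1,0.2,0],0],[[-0.1,0.2,0],0],[[-0.1,0.2,0],0]]}}

```text
t: 18.55
tool_pos: [370.7, 439.0, 248.4]
eef_rot: [180.0, -0.0, 81.0]
contact_force: [1.3, 0.7, 0.9]
finger_gap: 25.4
grasp_force: 0.0
```

>>> {"method": "send_rows", "body": {"targets": [[[-0.1,0.2,0],0],[[-0.1,0.2,0],0],[[0,0.2,0],0],[[0,0,0],0],[[0,0,0],0]]}}

```text
t: 19.05
tool_pos: [331.6, 557.9, 247.6]
eef_rot: [-180.0, 0.1, 81.1]
contact_force: [-0.7, -0.7, 0.6]
finger_gap: 25.2
grasp_force: 0.0
```

```bash
python3 - <<'E'
from h import *
f=snap('side','side14');s=get_state();print(s['t'],s['tool_pos'],s['contact_force']);brown(f,90)
g=snap('top','top14');print('top');brown(g,92)
a=cv2.resize(cv2.imread('pics/side14.png')[130:290,210:400],None,fx=2.1,fy=2.1,interpolation=cv2.INTER_CUBIC)
b=cv2.resize(cv2.imread('pics/top14.png')[140:300,200:390],None,fx=2.1,fy=2.1,interpolation=cv2.INTER_CUBIC)
cv2.imwrite('pics/s14.png',np.hstack([a,b]))
E
```

```text
19.1 [331.9147735  557.26907727 247.98045685] [ 0.13478035 -0.59227203  0.18368818]
26 [309. 217.] min [-51.  22.] max [-32.  35.] med [-43.  28.]
35 [333. 245.] min [-51. -93.] max [-30. -81.] med [-42. -87.]
top
```

View pics/s14.png

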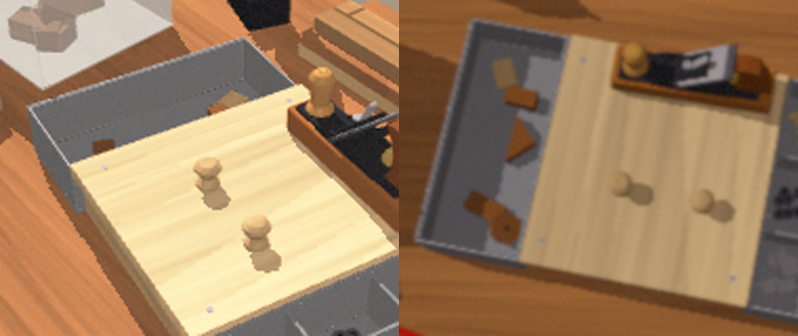

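The board is clear. In the tub (right half of the picture) the block is at (521,98), the wedge at (518,140) and the plug at (504,230). Both knobs are standing and the plane hasn't moved.

```bash
python3 -c "
from h import *
print(finish_job())"
```

```text
the job is handed in; nothing more can be done
None
```

The block, wedge and plug are all in the scrap tub; the knobs and plane are still standing where they were, and the job was handed in at about 19 s.

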